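# Open the sugar shaker for refilling

## Task

Open the sugar shaker for refilling: unscrew the steel top with the pouring tube from the tall glass shaker (anticlockwise, a bit under a quarter turn, until the thread lets go) and lift it straight off. Set it down gently, right way up, in the middle of the black coaster stack without shifting the stack, and let go.

Things in the scene. Friction and masses are not known exactly. Their poses are not given: they have to be found in the camera images.
- sugar_top: Steel screw-on top of the sugar shaker, 70 g: round, straight-sided, 50 mm across, 36 mm high, then a low cone and central pouring tube 13 mm across; 60 mm in all. Origin: centre of its lower rim, 113 mm above the table when screwed on; z up. Grip the straight side about 24 mm above the origin, at any yaw. Starts with its x axis 0 to 9 degrees anticlockwise of the shaker's.
- sugar_shaker: Tall clear glass shaker, 68 mm across, fixed by a black suction foot 84 mm across (the short 74 mm jar with a flat lid is not it). Origin: centre of its underside; z up. Neck 32 mm across, top at 125 mm; shoulder below 105 mm. Its coarse thread frees the top after 55 degrees anticlockwise seen from above (80 is good, over 130 jams); the top turns easily and need not rise while turned.
- coaster_stack: A stack of six round black plastic coasters that stays together, 95 mm in diameter and 30 mm high, flat on top, loose on the table, 350 g. Origin: centre of its underside, z up.
There are look-alikes about, which are no part of the job. Leave any turquoise look-alike of the sugar_shaker alone.

How it is judged:
On the way, in this order (a step that is already met when the one before it is completed fails the run):
1. the top is unscrewed (turned at least 49 degrees against the shaker) while still sitting on the neck (angle between the x axis of sugar_top and the x axis of sugar_shaker, either way round above 0.85 rad and z of sugar_top in the frame of sugar_shaker below 0.123 m and horizontal distance between sugar_top and sugar_shaker below 0.008 m), for 0.1 s.
2. the top is lifted clear of the neck (z of sugar_top in the frame of sugar_shaker above 0.135 m), for 0.1 s.
At the end, for the whole second after the job is handed in: The top stands at rest and right way up (within 10 degrees) on the coaster stack, its axis within 20 mm of the stack's centre; the stack is within 20 mm of where it began (horizontal distance between sugar_top and coaster_stack below 0.02 m and z of sugar_top in the frame of coaster_stack between 0.026 and 0.036 m and angle between sugar_top's own z axis and vertical below 0.17 rad and linear speed of sugar_top below 0.02 m/s and distance of coaster_stack from where it was at the start of the episode below 0.02 m); the robot touches nothing.
It fails at once if the top is dropped (moves faster than 0.5 m/s with no finger on it, a fall of about 13 mm) (linear speed of sugar_top above 0.5 m/s and contact force between the fingers and sugar_top below 0.1 N).
It fails at once if the coaster stack is shoved more than 30 mm (distance of coaster_stack from where it was at the start of the episode above 0.03 m).
It also fails if it takes over 54 s, if anything falls off the work surface, if the arm or the gripper's body presses on something with over 40 N, if the wrist force passes 120 N, or if a joint passes its speed limit or range.

## Robot

A 7-joint arm with a two-finger parallel gripper is mounted at the origin on the work surface. World frame = base frame: x ahead of the robot, y to its left, z up, the work surface at z = 0. Lengths are in m, angles in rad, forces in N, time in s.
With the tool pointing down it reaches from about 0.4 to 0.85 m from the base axis. Payload 10.4 kg.
Tool frame: the origin (TCP) lies at the very end of the fingers, on their centre line; the grasp point (between the pads) lies 19 mm behind it; x points along the fingers, y is the direction in which the jaws open and shut, and the axes are right-handed (so a half turn about x gives the same grasp; the last joint's range is limited). The gripper opens to 85 mm and grips with 20 to 120 N. Pads are 22 mm wide; open, the fingers measure 114 mm over their backs; the gripper's body (76 mm by 85 mm) begins 54 mm behind the grasp point. The pads swing forward as they close: fully open they stand 13 mm farther back than shut.
Start: joints at [1.241, 0.332, -0.065, 1.46, 0.022, 1.35, -0.088], TCP at [0.189, -0.596, 0.231] pointing down, gripper open.
Joint ranges: [-2.6, 2.6], [-0.5, 2.12], [-1.47, 1.34], [0.16, 2.42], [-1.27, 4.41], [0.06, 2.06], [-2.6, 2.6]. Speed limits (rad/s): [2.22, 2.22, 2.79, 2.79, 3.14, 3.14, 3.14].

## Interface

Orientations are given as a unit quaternion [x, y, z, w].
In Python, from workcell import monitor, camera, ticket, regions_of gives the robot as it stands.
- The arm moves only by the tool step_arm, never from a script. Its argument "increments" is a list of rows, each a list of 5 numbers: the finger opening in m, from 0 to 0.0854, then the shift along the world's x, y, z in m, then the turn about the world's z in rad. A call has 1 to 12 rows; each row shifts and turns the commanded pose from where the row before left it; what a row does not reach is not made up. A row lasts 1/12 s, in which the tool goes at most 41.7 mm and 7.16 degrees, less where a joint would pass 70% of its speed; a pose out of reach is approached as far as the arm can. A call with a gripper value outside its range is refused whole. The fingers move at their own pace and stop on an object; "force" is the grip in N (left out, the last holds). Time passes only in rows, so rows that do not move let the fingers close. It gives the time, the measured TCP pose, the force and the opening at its end, in the units of the state.
- monitor.get_obs(): the state, without advancing time (a new reading comes with each control period).
- camera(name): name is "scene" or "top" or "wrist"; returns a dict with "color" (400x640x3 uint8, red, green, blue), "range_z" (400x640 float32, m along the optical axis (not along the pixel's ray), 0 where there is no reading), "fx", "fy", "cx", "cy" (pixels), "cam_to_world" (4x4, takes a point from camera to world coordinates). Camera axes: x right, y up, looking along -z (the intrinsics and any distortion apply to the point x, -y, -z); pixel columns grow to the right and rows downward; lengths in m; the calibration is good to about 2 mm. The wrist camera is an equidistant fisheye: a pixel r from the principal point sees the ray r / f radians off the axis. A picture is of the moment at which its call begins.
- ticket.hand_in(): hands the job in, once; it reports no verdict.
Trained networks look in a picture, given as the dict that the camera call returned (one of the last four; its "shot" number tells which), for a name from the list of things; names that differ only in an ending like _2 or _b are one class to them, and where a whole thing is asked for, a point or a joint stands for the part that bears it (a point fixed in the world has none). Each returns a list of dicts, best first, with "p" (0 to 1); they miss things now and then, are a little off and sometimes report something else, mostly with a low value. They report only what shows in the picture. A call takes as long as a camera call. They do not tell look-alikes from the thing itself.
- regions_of(picture, query): "region" (400x640 bool, what is visible of it) and "centre" ([row, column] in pixels, amid what is visible of it).
The state is a dict: "clock": time; "joint_pos": joint angles; "joint_velocities": joint speeds; "tau": joint torques, N m; "position": TCP position; "ee_rot": TCP orientation; "ft_force": force on the tool from outside, world axes, zero at the start; "torque": the same for the moment, N m; "grip_width": opening from 0.0 (shut) to 1.0 (fully open).
Only numpy, scipy, OpenCV 4.12 (cv2) and the standard library are available. Lean on these libraries where they do the work, as an engineer would, in place of code of your own. Each camera call takes 0.05 s, during which the arm holds its last target. There are 200 camera calls.

## Working session

There is one attempt and no reset: what is moved stays moved. The work goes in short steps, Python scripts to look and compute and a tool call to move; the robot and the scene stay as the last step left them, time stands still between calls to the robot, and variables do not carry over. Pictures are saved under pics/ and viewed, about 8 in all and at most 12, crops included, and the job is handed in when it is done.

Besides the shell and the picture viewer there is one more tool, called after "Request:" by a JSON object that holds its "op" and its "data", one argument or row to a line. step_arm: Moves the arm, as the interface text tells. Its arguments: {"type":"object","properties":{"increments":{"type":"array"},"force":{"type":"number"}},"required":["increments"]}

```bash
mkdir -p pics; cat > h.py <<'E'
import numpy as np, cv2
from workcell import monitor, camera, ticket, regions_of
def w(c,mask):
    r,q=np.nonzero(mask&(c["range_z"]>0)); z=c["range_z"][r,q]
    p=np.stack([(q-c["cx"])/c["fx"]*z,-(r-c["cy"])/c["fy"]*z,-z,np.ones_like(z)])
    return (c["cam_to_world"]@p)[:3].T
def save(n,im): cv2.imwrite("pics/"+n,im[...,::-1])
E
python3 - <<'E'
from h import *
o=monitor.get_obs(); print({k:np.round(v,3) for k,v in o.items()})
ims=[]
for n in("scene","top"):
    c=camera(n); save(n+"0.png",c["color"]); print(n,c["fx"],np.round(c["cam_to_world"],3).tolist())
    for q in("sugar_top","sugar_shaker","coaster_stack"):
        for d in regions_of(c,q):
            P=w(c,d["region"])
            print(q,round(d["p"],2),np.round(d["centre"]),d["region"].sum(),len(P) and np.round(np.r_[np.median(P,0),np.percentile(P,[2,98],axis=0).ravel()],3))
E
```

```text
{'clock': np.float64(0.0), 'joint_pos': array([ 1.241,  0.333, -0.065,  1.461,  0.022,  1.35 , -0.089]), 'joint_velocities': array([-0.   ,  0.001, -0.001,  0.002,  0.   ,  0.001,  0.001]), 'tau': array([-1.0000e-03, -6.2545e+01,  4.8000e-02, -3.9160e+01,  1.6000e-02,
        1.0000e-02, -0.0000e+00]), 'position': array([ 0.189, -0.595,  0.231]), 'ee_rot': array([-0.699, -0.109,  0.699, -0.108]), 'ft_force': array([-0.018, -1.533,  0.337]), 'torque': array([0.041, 0.002, 0.053]), 'grip_width': np.float64(0.998)}
scene 439.5376179887071 [[0.621, -0.434, 0.652, 1.127], [0.783, 0.367, -0.502, -0.406], [-0.021, 0.823, 0.568, 0.629], [0.0, 0.0, 0.0, 1.0]]
sugar_top 0.84 [165. 388.] 555 [0.57  0.202 0.144 0.543 0.188 0.114 0.584 0.228 0.173]
sugar_shaker 0.95 [198. 386.] 1403 [0.579 0.192 0.053 0.535 0.176 0.001 0.596 0.242 0.103]
sugar_shaker 0.9 [159. 405.] 892 [ 0.503  0.338  0.081  0.428  0.228 -0.001  0.576  0.466  0.136]
coaster_stack 0.64 [291. 231.] 1977 [ 0.577 -0.203  0.029  0.524 -0.243  0.003  0.611 -0.158  0.032]
top 509.31717936220355 [[0.026, 0.995, -0.099, 0.458], [-1.0, 0.025, -0.013, 0.024], [-0.011, 0.099, 0.995, 1.141], [0.0, 0.0, 0.0, 1.0]]
sugar_top 0.58 [205. 229.] 564 [0.556 0.209 0.153 0.536 0.19  0.114 0.58  0.234 0.175]
sugar_shaker 0.94 [244. 175.] 1238 [0.479 0.334 0.087 0.445 0.315 0.006 0.515 0.38  0.126]
sugar_shaker 0.64 [215. 249.] 707 [0.544 0.192 0.055 0.522 0.174 0.001 0.592 0.238 0.1  ]
coaster_stack 0.7 [209. 424.] 1594 [ 0.564 -0.194  0.03   0.521 -0.24   0.001  0.608 -0.151  0.035]
```

View pics/scene0.png

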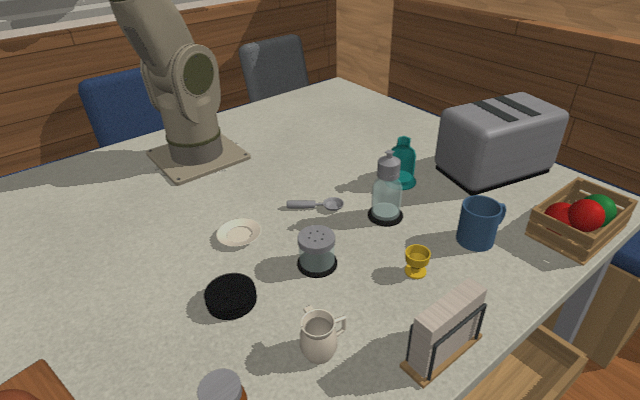

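View pics/top0.png

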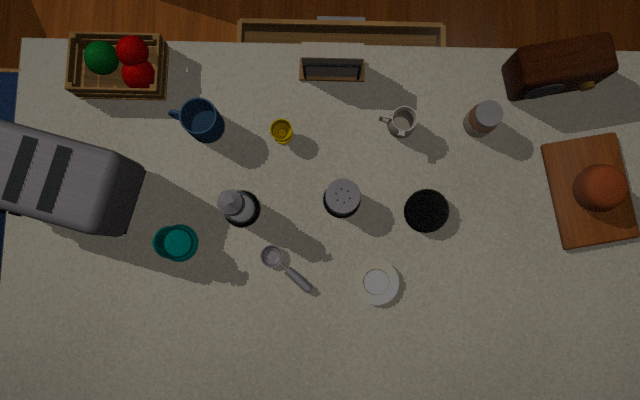

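Candidates for the shaker top in the scene view: the clear tall shaker at (388,165), the turquoise look-alike at (403,160), and the short flat-lid jar at (317,240). I choose the clear tall one, which is (232,203) in the top view. The stack is the black disc at scene (231,295) / top (426,211). Next is a crop check and fits.

```bash
cat >> h.py <<'E'
from scipy.optimize import least_squares
def circ(P,r):
    f=lambda s:np.hypot(P[:,0]-s[0],P[:,1]-s[1])-r
    s=least_squares(f,np.r_[np.median(P[:,:2],0)],loss="soft_l1",f_scale=.002); return s.x, np.median(np.abs(f(s.x)))
def proj(c,X):
    p=np.linalg.inv(c["cam_to_world"])@np.r_[X,1]; return np.array([c["cx"]+c["fx"]*p[0]/-p[2],c["cy"]+c["fy"]*p[1]/p[2]])
E
python3 - <<'E'
from h import *
ims=[];C={}
for n in("scene","top"):
    c=camera(n);C[n]=c
    d=[d for d in regions_of(c,"sugar_top")][0]
    m=d["region"];P=w(c,cv2.erode(m.astype(np.uint8),np.ones((3,3)))>0)
    print(n,"hist z",np.histogram(P[:,2],np.arange(.1,.19,.005))[0])
    # far-side convention: camera sees near half of cylinder wall
    S=P[(P[:,2]>.118)&(P[:,2]<.145)]; 
    if len(S)>10: print(" side fit",circ(S,.025),len(S))
    T=P[P[:,2]>.162]; print(" tube",T.mean(0),len(T),P[:,2].max())
    d=regions_of(c,"coaster_stack")[0]; m=d["region"]
    P=w(c,m); T=P[P[:,2]>.024]; print(" stack top z",np.median(T[:,2]),"extent mid",(np.percentile(T,1,axis=0)+np.percentile(T,99,axis=0))/2, cv2.minEnclosingCircle(T[:,:2].astype(np.float32)), T.mean(0))
    u,v=(388,185) if n=="scene" else (232,210)
    ims.append(cv2.resize(c["color"][v-50:v+50,u-50:u+50],(400,400),interpolation=cv2.INTER_CUBIC))
save("crop1.png",np.hstack(ims))
# triangulate region-centre of top's tube end via predicted pixel comparisons
E
```

```text
scene hist z [ 0  0  0 29 39 37 39 35 45 69 80 39 12  8 12  0  0]
 side fit (array([0.58756038, 0.17910936]), np.float64(0.0037246085714151556)) 207
 tube [0.56270598 0.20927206 0.16861989] 26 0.1737296909327865
 stack top z 0.029710912126884204 extent mid [ 0.56610985 -0.19916656  0.02877199] ((0.5649088621139526, -0.19880899786949158), 0.047816451638936996) [ 0.56791211 -0.19988188  0.02963928]
top hist z [  0   0   0   4   5   7   8   8   8  46 201  77   3   5  61  15   0]
 side fit (array([0.53986495, 0.17133655]), np.float64(0.0019782208212935897)) 38
 tube [0.56048988 0.21256466 0.17319144] 81 0.17784072176648447
 stack top z 0.03020174258946917 extent mid [ 0.56430098 -0.19653829  0.03003354] ((0.5646520256996155, -0.19653595983982086), 0.04815324768424034) [ 0.56429732 -0.19650821  0.03017419]
```

View pics/crop1.png

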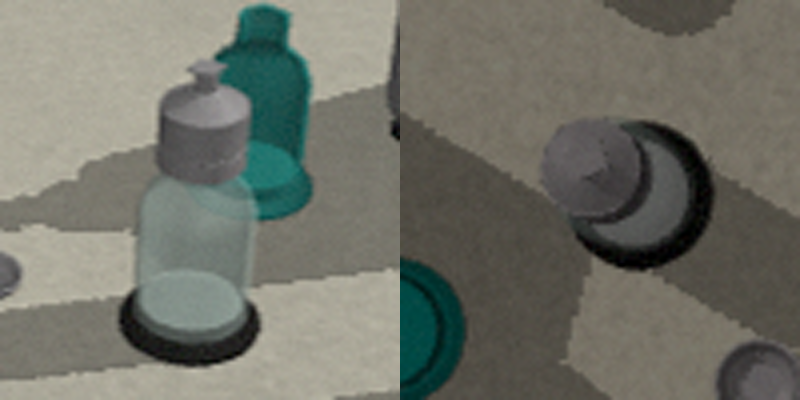

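The crop confirms the steel cap with tube on the clear shaker: crop left (205,130), crop right (592,168). The turquoise one stands behind and separate. The tube puts the axis at about (0.561, 0.211). I'll move above it and refine with the wrist camera.

Request:
{"op": "step_arm", "data": {
  "increments": [
    [0.0854,0.015,0.033,0.015,0],
    [0.0854,0.015,0.033,0.015,0],
    [0.0854,0.015,0.033,0.015,0],
    [0.0854,0.015,0.033,0.015,0],
    [0.0854,0.015,0.033,0.01,0],
    [0.0854,0.015,0.035,0,0],
    [0.0854,0.015,0.035,0,0],
    [0.0854,0.015,0.035,0,0],
    [0.0854,0.015,0.035,0,0],
    [0.0854,0.015,0.035,0,0],
    [0.0854,0.015,0.035,0,0],
    [0.0854,0.015,0.035,0,0]
  ]
}}

```text
clock: 1.7
position: [0.3691, -0.184, 0.3016]
ee_rot: [0.699, 0.108, -0.699, 0.108]
ft_force: [1.6, -1.2, 0.3]
grip_width: 0.999
```

Request:
{"op": "step_arm", "data": {
  "increments": [
    [0.0854,0.015,0.035,0,0],
    [0.0854,0.015,0.035,0,0],
    [0.0854,0.015,0.035,0,0],
    [0.0854,0.015,0.035,0,0],
    [0.0854,0.015,0.035,0,0],
    [0.0854,0.015,0.035,0,0],
    [0.0854,0.015,0.035,0,0],
    [0.0854,0.015,0.03,0,0],
    [0.0854,0.015,0.03,0,0],
    [0.0854,0.015,0.03,0,0],
    [0.0854,0.015,0.02,0,0],
    [0.0854,0,0,0,0]
  ]
}}

```text
clock: 2.7
position: [0.5345, 0.1736, 0.3006]
ee_rot: [-0.698, -0.111, 0.699, -0.109]
ft_force: [0.3, 0.4, 0.6]
grip_width: 1.002
```

```bash
python3 - <<'E'
from h import *
from scipy.spatial.transform import Rotation as R
o=monitor.get_obs(); print({k:np.round(o[k],3).tolist() for k in("clock","joint_pos","position","ee_rot","ft_force")}); print(R.from_quat(o["ee_rot"]).as_matrix().round(3).tolist())
c=camera("wrist"); save("wr1.png",c["color"]); print(c["fx"],c["cx"],c["cy"],np.round(c["cam_to_world"],3).tolist())
for q in("sugar_top","sugar_shaker"):
    for d in regions_of(c,q): print(q,d["p"],d["centre"],d["region"].sum())
E
```

```text
{'clock': 2.7, 'joint_pos': [0.371, 0.282, -0.928, 1.483, 0.222, 1.488, -1.816], 'position': [0.534, 0.174, 0.301], 'ee_rot': [-0.698, -0.111, 0.699, -0.109], 'ft_force': [0.347, 0.377, 0.57]}
[[-0.001, 0.306, -0.952], [0.003, -0.952, -0.306], [-1.0, -0.003, 0.0]]
309.70691628693146 318.20801244250936 201.5497360843009 [[0.305, 0.908, 0.286, 0.608], [-0.952, 0.293, 0.087, 0.196], [-0.004, -0.299, 0.954, 0.443], [0.0, 0.0, 0.0, 1.0]]
sugar_top 0.57 [147.6, 286.2] 2095
sugar_top 0.18 [123.9, 309.4] 1193
sugar_shaker 0.78 [166.9, 183.4] 3421
sugar_shaker 0.7 [122.1, 310.1] 1180
```

```bash
cat >> h.py <<'E'
def wf(c,mask):  # fisheye
    r,q=np.nonzero(mask&(c["range_z"]>0)); z=c["range_z"][r,q]
    u=np.stack([q-c["cx"],r-c["cy"]])/c["fx"]; th=np.hypot(*u); k=np.tan(th)/np.maximum(th,1e-9)
    p=np.stack([u[0]*k*z,-u[1]*k*z,-z,np.ones_like(z)]); return (c["cam_to_world"]@p)[:3].T
def fit(P,cam,r):
    m=P[:,:2].mean(0); d=m-cam[:2]; x0=m+d/np.linalg.norm(d)*r
    f=lambda s:np.hypot(P[:,0]-s[0],P[:,1]-s[1])-r
    s=least_squares(f,x0,loss="soft_l1",f_scale=.001); return s.x.round(4), np.median(np.abs(f(s.x))).round(4)
E
python3 - <<'E'
from h import *
for n in("wrist","scene","top"):
    c=camera(n); ds=regions_of(c,"sugar_top")
    for d in ds[:2]:
        P=(wf if n=="wrist" else w)(c,cv2.erode(d["region"].astype(np.uint8),np.ones((3,3)))>0)
        S=P[(P[:,2]>.118)&(P[:,2]<.143)]; T=P[P[:,2]>.163]; E=P[(P[:,2]>.143)&(P[:,2]<.16)]
        print(n,round(d["p"],2),P[:,2].min(),P[:,2].max(),len(S),fit(S,c["cam_to_world"][:3,3],.025) if len(S)>9 else "", "tube",T.mean(0).round(4),len(T),"cone",cv2.minEnclosingCircle(E[:,:2].astype(np.float32)) if len(E)>5 else "")
E
```

```text
wrist 0.61 0.11380746150891013 0.17521145765557805 43 (array([0.5591, 0.2148]), np.float64(0.0003)) tube [0.5604 0.2127 0.1725] 374 cone ((0.5602271556854248, 0.21421214938163757), 0.024538815021514893)
scene 0.61 0.11654008237743263 0.17456486814635436 190 (array([0.5583, 0.2138]), np.float64(0.0008)) tube [0.5635 0.2063 0.1683] 14 cone ((0.5674400329589844, 0.2052992582321167), 0.020774969831109047)
```

View pics/wr1.png

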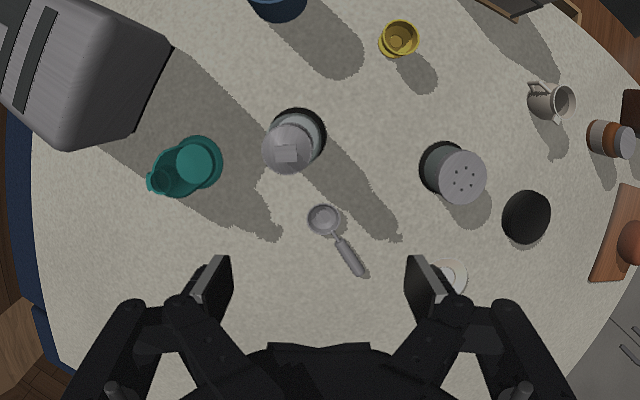

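The wrist view shows the cap at (287,148) and the turquoise one at (185,165), well to the left. The axis fits agree at about (0.560, 0.214). I'll centre and descend part-way.

Request:
{"op": "step_arm", "data": {
  "increments": [
    [0.0854,0.013,0.02,0,0],
    [0.0854,0.0125,0.02,0,0],
    [0.0854,0,0,-0.03,0],
    [0.0854,0,0,-0.03,0],
    [0.0854,0,0,-0.02,0],
    [0.0854,0,0,0,0],
    [0.0854,0,0,0,0],
    [0.0854,0,0,0,0]
  ]
}}

```text
clock: 3.82
position: [0.5599, 0.2093, 0.2231]
ee_rot: [0.7, 0.108, -0.698, 0.108]
ft_force: [-0.6, 0.3, 0.4]
grip_width: 1.004
```

```bash
python3 - <<'E'
from h import *
o=monitor.get_obs(); print(o["position"].round(4),o["ft_force"].round(2))
c=camera("wrist"); save("wr2.png",c["color"])
for d in regions_of(c,"sugar_top")[:2]:
        P=wf(c,cv2.erode(d["region"].astype(np.uint8),np.ones((3,3)))>0)
        if not len(P): continue
        S=P[(P[:,2]>.118)&(P[:,2]<.143)]; T=P[P[:,2]>.163]
        print(round(d["p"],2),P[:,2].min(),P[:,2].max(),len(S),fit(S,c["cam_to_world"][:3,3],.025) if len(S)>9 else "", "tube",T.mean(0).round(4),len(T))
E
```

```text
[0.5599 0.2093 0.2231] [-0.61  0.34  0.45]
0.69 0.11461539690283251 0.1751085291606084 327 (array([0.5592, 0.2146]), np.float64(0.0002)) tube [0.5605 0.213  0.1723] 666
```

Request:
{"op": "step_arm", "data": {
  "increments": [
    [0.0854,-0.0005,0.005,0,0],
    [0.0854,0,0,-0.02,0],
    [0.0854,0,0,-0.025,0],
    [0.0854,0,0,-0.025,0],
    [0.0854,0,0,-0.02,0],
    [0.0854,0,0,-0.015,0],
    [0.0854,0,0,0,0],
    [0.0854,0,0,0,0],
    [0.0854,0,0,0,0]
  ]
}}

```text
clock: 4.67
position: [0.5594, 0.2149, 0.1179]
ee_rot: [0.699, 0.108, -0.698, 0.108]
ft_force: [-0.6, -0.1, 0.2]
grip_width: 0.999
```

Well centred. Closing gently.

Request:
{"op": "step_arm", "data": {
  "increments": [
    [0.045,0,0,0,0],
    [0.045,0,0,0,0],
    [0.045,0,0,0,0],
    [0.045,0,0,0,0],
    [0.045,0,0,0,0],
    [0.045,0,0,0,0],
    [0.045,0,0,0,0],
    [0.045,0,0,0,0]
  ],
  "force": 35
}}

```text
clock: 5.33
position: [0.5592, 0.2144, 0.1174]
ee_rot: [0.699, 0.108, -0.698, 0.108]
ft_force: [-1.5, -0.1, 6.3]
grip_width: 0.576
```

Request:
{"op": "step_arm", "data": {
  "increments": [
    [0.045,0,0,0,0.06],
    [0.045,0,0,0,0.11],
    [0.045,0,0,0,0.11],
    [0.045,0,0,0,0.11],
    [0.045,0,0,0,0.11],
    [0.045,0,0,0,0.11],
    [0.045,0,0,0,0.11],
    [0.045,0,0,0,0.11],
    [0.045,0,0,0,0.11],
    [0.045,0,0,0,0.11],
    [0.045,0,0,0,0.11],
    [0.045,0,0,0,0.11]
  ]
}}

```text
clock: 6.33
position: [0.5592, 0.215, 0.1174]
ee_rot: [0.498, 0.503, -0.496, 0.503]
ft_force: [0.1, 1.3, 3.5]
grip_width: 0.575
```

Request:
{"op": "step_arm", "data": {
  "increments": [
    [0.045,0,0,0,0.11],
    [0.045,0,0,0,0.09],
    [0.045,0,0,0,0],
    [0.045,0,0,0,0],
    [0.045,0,0,0,0],
    [0.045,0,0,0,0]
  ]
}}

```text
clock: 6.83
position: [0.5592, 0.2148, 0.1174]
ee_rot: [0.447, 0.549, -0.445, 0.549]
ft_force: [-0.2, 0.7, 5.4]
grip_width: 0.577
```

```bash
python3 - <<'E'
from h import *
from scipy.spatial.transform import Rotation as R
o=monitor.get_obs(); y=R.from_quat(o["ee_rot"]).as_matrix()[:,1]; print(o["joint_pos"].round(3),o["position"].round(4),o["ft_force"].round(2),o["torque"].round(2),np.degrees(np.arctan2(y[1],y[0])))
c=camera("wrist"); s=camera("scene"); save("turn.png",np.hstack([c["color"][:, 120:520],cv2.resize(s["color"][110:230,328:448],(400,400))]))
E
```

```text
[ 0.395  0.642 -1.14   1.627  0.606  1.27  -0.65 ] [0.5592 0.2148 0.1174] [-0.16  0.67  5.43] [0.25 0.08 0.04] 11.796432533791638
```

View pics/turn.png

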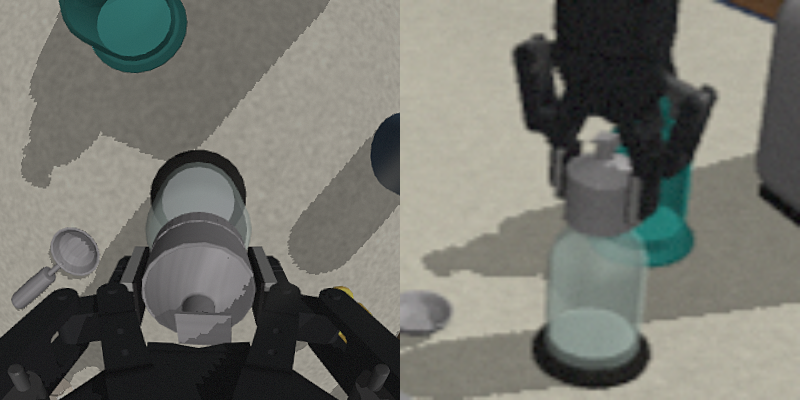

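The picture shows the cap at left (198,275) gripped squarely between the pads. The tool turned 84°, from −72° to 12°. Lifting slowly now, watching the force.

Request:
{"op": "step_arm", "data": {
  "increments": [
    [0.045,0,0,0.003,0],
    [0.045,0,0,0.003,0],
    [0.045,0,0,0.004,0],
    [0.045,0,0,0,0]
  ]
}}

```text
clock: 7.27
position: [0.5591, 0.2142, 0.1272]
ee_rot: [0.446, 0.549, -0.446, 0.549]
ft_force: [0.2, 0.8, -0.4]
grip_width: 0.579
```

Request:
{"op": "step_arm", "data": {
  "increments": [
    [0.045,0,0,0.005,0],
    [0.045,0,0,0.01,0],
    [0.045,0,0,0.015,0],
    [0.045,0,0,0.02,0],
    [0.045,0,0,0.025,0],
    [0.045,0,0,0.025,0],
    [0.045,0,0,0.02,0],
    [0.045,0,0,0,0],
    [0.045,0,0,0,0]
  ]
}}

```text
clock: 8.02
position: [0.5591, 0.2147, 0.2483]
ee_rot: [0.447, 0.548, -0.445, 0.549]
ft_force: [-0.4, -0.2, -2.3]
grip_width: 0.574
```

```bash
python3 - <<'E'
from h import *
o=monitor.get_obs(); print(o["position"].round(4),o["grip_width"])
s=camera("scene"); save("lift.png",cv2.resize(s["color"][80:230,313:463],(450,450)))
for d in regions_of(s,"sugar_top")[:1]:
    P=w(s,cv2.erode(d["region"].astype(np.uint8),np.ones((3,3)))>0); print(d["p"],np.percentile(P,[2,98],axis=0).round(3))
# stack centre, fit its rim in both views
for n in("scene","top"):
    c=camera(n) if n=="top" else s
    for d in regions_of(c,"coaster_stack")[:1]:
        P=w(c,d["region"]); T=P[(P[:,2]>.025)&(P[:,2]<.034)].astype(np.float32)
        h=cv2.convexHull(np.ascontiguousarray(T[:,:2])); print(n,d["p"],np.median(T[:,2]),cv2.fitEllipse(h),T.mean(0))
E
```

```text
[0.5591 0.2147 0.2483] 0.5739076010661845
0.95 [[0.551 0.188 0.247]
 [0.583 0.214 0.3  ]]
scene 0.74 0.029705122 ((0.5658119320869446, -0.19825340807437897), (0.09212175756692886, 0.09480805695056915), 80.75511932373047) [ 0.5677128  -0.19951288  0.02966086]
top 0.96 0.030196896 ((0.564531683921814, -0.19684062898159027), (0.09287440776824951, 0.09446529299020767), 53.04840850830078) [ 0.5644306  -0.19687666  0.03008385]
```

View pics/lift.png

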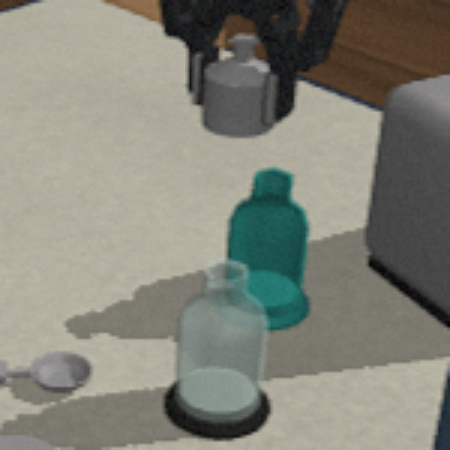

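The picture shows the cap (240,100) level in the jaws and the bare neck at (228,275). Carrying it to the stack at (0.565, −0.1975).

Request:
{"op": "step_arm", "data": {
  "increments": [
    [0.045,0.0005,-0.015,0,0],
    [0.045,0.0005,-0.025,0,0],
    [0.045,0.0005,-0.035,0,0],
    [0.045,0.0005,-0.037,0,0],
    [0.045,0.0005,-0.037,0,0],
    [0.045,0.0005,-0.037,0,0],
    [0.045,0.0005,-0.037,0,0],
    [0.045,0.0005,-0.037,0,0],
    [0.045,0.0005,-0.037,0,0],
    [0.045,0.0005,-0.037,0,0],
    [0.045,0.0005,-0.035,0,0],
    [0.045,0.0005,-0.025,0,0]
  ]
}}

```text
clock: 9.27
position: [0.564, -0.184, 0.2454]
ee_rot: [0.447, 0.548, -0.447, 0.548]
ft_force: [-0.3, 0.3, -0.7]
grip_width: 0.574
```

Request:
{"op": "step_arm", "data": {
  "increments": [
    [0.045,0,-0.018,0,0],
    [0.045,0,0,-0.02,0],
    [0.045,0,0,-0.035,0],
    [0.045,0,0,-0.035,0],
    [0.045,0,0,-0.035,0],
    [0.045,0,0,-0.025,0],
    [0.045,0,0,-0.015,0],
    [0.045,0,0,0,0],
    [0.045,0,0,0,0],
    [0.045,0,0,0,0]
  ]
}}

```text
clock: 10.1
position: [0.5658, -0.1978, 0.0831]
ee_rot: [0.446, 0.548, -0.446, 0.549]
ft_force: [-0.2, 0.2, -0.7]
grip_width: 0.576
```

```bash
python3 - <<'E'
from h import *
o=monitor.get_obs(); print(o["position"].round(4),o["grip_width"],o["ft_force"])
s=camera("scene"); save("place.png",cv2.resize(s["color"][210:330,171:291],(480,480)))
for n,c in(("scene",s),("top",camera("top")),("wrist",camera("wrist"))):
  f=wf if n=="wrist" else w
  for d in regions_of(c,"sugar_top")[:1]:
    P=f(c,cv2.erode(d["region"].astype(np.uint8),np.ones((3,3)))>0); zt=np.percentile(P[:,2],99); 
    print(n,d["p"],"z",np.percentile(P[:,2],[1,99]).round(4))
    S=P[(P[:,2]<zt-.03)]
    if len(S)>9: print(fit(S,c["cam_to_world"][:3,3],.025),len(S))
E
```

```text
[ 0.5658 -0.1978  0.0831] 0.5764478077954566 [-0.22948913  0.18100198 -0.72413387]
scene 0.86 z [0.0815 0.1258]
(array([ 0.5653, -0.198 ]), np.float64(0.0006)) 91
top 0.52 z [0.0844 0.1196]
(array([ 0.5664, -0.1977]), np.float64(0.0002)) 10
```

Request:
{"op": "step_arm", "data": {
  "increments": [
    [0.045,0,0,-0.012,0],
    [0.045,0,0,-0.015,0],
    [0.045,0,0,-0.01,0],
    [0.045,0,0,-0.006,0],
    [0.045,0,0,-0.002,0],
    [0.045,0,0,0,0],
    [0.045,0,0,0,0]
  ]
}}

```text
clock: 10.98
position: [0.565, -0.1977, 0.0365]
ee_rot: [0.446, 0.549, -0.446, 0.549]
ft_force: [-0.4, 0.3, -0.3]
grip_width: 0.576
```

Request:
{"op": "step_arm", "data": {
  "increments": [
    [0.045,0,0,-0.001,0],
    [0.045,0,0,0,0]
  ]
}}

```text
clock: 11.15
position: [0.5651, -0.1979, 0.0356]
ee_rot: [0.446, 0.549, -0.446, 0.549]
ft_force: [-0.3, -0.0, -0.7]
grip_width: 0.571
```

Request:
{"op": "step_arm", "data": {
  "increments": [
    [0.045,0,0,-0.001,0],
    [0.045,0,0,0,0]
  ]
}}

```text
clock: 11.32
position: [0.5649, -0.1979, 0.0344]
ee_rot: [0.446, 0.549, -0.446, 0.549]
ft_force: [-0.2, -0.3, 0.2]
grip_width: 0.574
```

Request:
{"op": "step_arm", "data": {
  "increments": [
    [0.045,0,0,-0.001,0],
    [0.045,0,0,0,0]
  ]
}}

```text
clock: 11.48
position: [0.565, -0.1979, 0.0344]
ee_rot: [0.446, 0.549, -0.446, 0.549]
ft_force: [-4.4, -0.4, 9.6]
grip_width: 0.574
```

```bash
python3 - <<'E'
from h import *
o=monitor.get_obs(); print(o["position"].round(4),o["grip_width"],o["ft_force"])
s=camera("scene"); save("place2.png",cv2.resize(s["color"][210:330,171:291],(480,480)))
E
```

```text
[ 0.565  -0.1979  0.0344] 0.5741087802086691 [-4.38289866 -0.42315149  9.64312506]
```

View pics/place2.png

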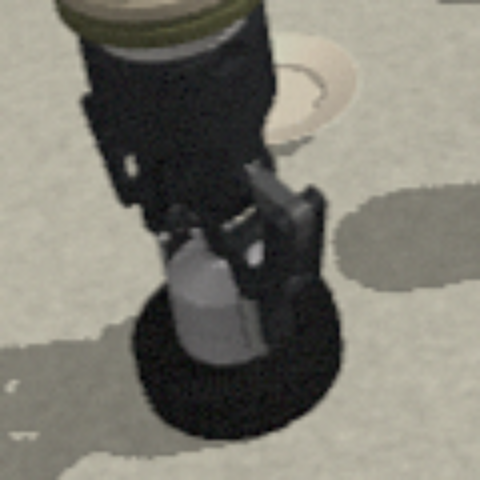

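The force (9.6 N) and the picture show the cap standing on the stack at (215,300). I'll relax half a millimetre, open gradually, then lift.

Request:
{"op": "step_arm", "data": {
  "increments": [
    [0.045,0,0,0.0005,0],
    [0.049,0,0,0,0],
    [0.052,0,0,0,0],
    [0.055,0,0,0,0],
    [0.06,0,0,0,0],
    [0.066,0,0,0,0],
    [0.072,0,0,0,0],
    [0.078,0,0,0,0],
    [0.08,0,0,0,0],
    [0.08,0,0,0,0]
  ]
}}

```text
clock: 12.37
position: [0.5648, -0.1978, 0.0338]
ee_rot: [0.446, 0.549, -0.446, 0.549]
ft_force: [-0.5, -0.6, -0.3]
grip_width: 0.936
```

Request:
{"op": "step_arm", "data": {
  "increments": [
    [0.08,0,0,0.005,0],
    [0.08,0,0,0.01,0],
    [0.08,0,0,0.02,0],
    [0.08,0,0,0.03,0],
    [0.08,0,0,0.03,0],
    [0.08,0,0,0.03,0],
    [0.08,0,0,0.03,0],
    [0.08,0,0,0.02,0],
    [0.08,0,0,0,0],
    [0.08,0,0,0,0]
  ]
}}

```text
clock: 13.2
position: [0.5654, -0.1977, 0.2106]
ee_rot: [0.446, 0.548, -0.446, 0.55]
ft_force: [-0.2, -0.7, -0.5]
grip_width: 0.938
```

```bash
python3 - <<'E'
from h import *
o=monitor.get_obs(); print(o["clock"],o["position"].round(4),o["grip_width"],o["ft_force"].round(2))
ims=[]
for n in("scene","wrist","top"):
  c=camera(n); f=wf if n=="wrist" else w
  if n!="top": ims.append(cv2.resize(c["color"][210:330,171:291] if n=="scene" else c["color"][:,120:520],(400,400)))
  for d in regions_of(c,"sugar_top")[:1]:
    P=f(c,cv2.erode(d["region"].astype(np.uint8),np.ones((3,3)))>0); zt=np.percentile(P[:,2],99) if len(P) else 0
    S=P[(P[:,2]<zt-.03)]; T=P[P[:,2]>zt-.01]
    print(n,round(d["p"],2),np.percentile(P[:,2],[1,99]).round(4),T.mean(0).round(4),fit(S,c["cam_to_world"][:3,3],.025) if len(S)>9 else "")
  for d in regions_of(c,"coaster_stack")[:1]:
    P=f(c,d["region"]); T=P[(P[:,2]>.025)&(P[:,2]<.034)].astype(np.float32)
    if len(T)>9: print(" stack",cv2.minEnclosingCircle(np.ascontiguousarray(T[:,:2])))
save("end.png",np.hstack(ims))
E
```

```text
13.2 [ 0.5654 -0.1977  0.2106] 0.9375456378837381 [-0.15 -0.73 -0.54]
scene 0.59 [0.0326 0.0914] [ 0.5705 -0.1996  0.0891] (array([ 0.5642, -0.1982]), np.float64(0.0006))
 stack ((0.5657781958580017, -0.19916750490665436), 0.047394879162311554)
wrist 0.84 [0.0406 0.0911] [ 0.5665 -0.1964  0.0894] (array([ 0.565 , -0.1979]), np.float64(0.0002))
 stack ((0.5643520951271057, -0.1967858523130417), 0.04808821529150009)
top 0.59 [0.0491 0.0938] [ 0.5669 -0.1973  0.0898] (array([ 0.5648, -0.1984]), np.float64(0.0003))
 stack ((0.5643482804298401, -0.1968928873538971), 0.04771191254258156)
```

View pics/end.png

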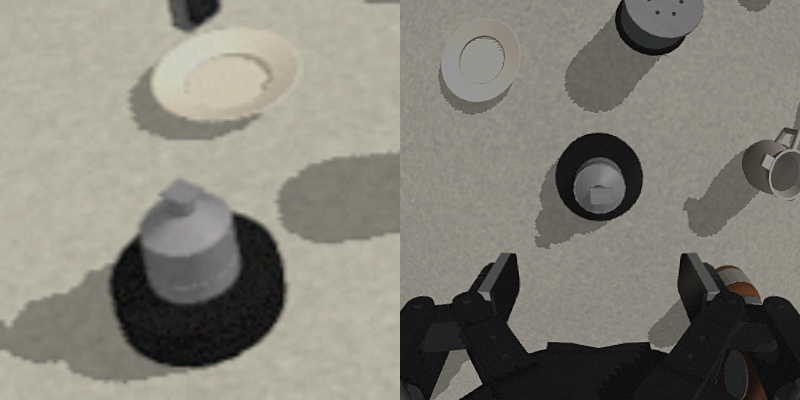

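The cap stands upright on the stack (left (190,255), right (600,185)), about 1.5 mm from its centre. The stack hasn't moved and the gripper is clear.

```bash
python3 -c "
from workcell import ticket; print(ticket.hand_in())"
```

```text
the job is handed in; nothing more can be done
None
```

I unscrewed the steel top from the clear tall shaker, turning it 84° anticlockwise by the tool pose. I then lifted it straight off, set it down on the black coaster stack, let go, backed off to about 0.21 m and handed in at about 13 s. No verdict was reported.

Last checks:
- **Position:** the top stands upright. Its axis fits at about (0.565, −0.198) in all three cameras, 1–2 mm from the stack's centre at (0.564–0.566, −0.197 to −0.199).
- **Height:** the tube end is at about 0.091–0.094 m, which agrees with a 60 mm top on a 30 mm stack.
- **Stack:** it moved less than 1 mm from its first measurement, within the measuring noise.
- **Gripper:** it is clear of everything and the wrist force is near zero.

Two points were less clean:
- **Touchdown force:** pressing down to confirm contact briefly read about 10 N.
- **Tube-tip points:** in the last views they sit about 1–6 mm from the axis in x, depending on the camera. I put this down to seeing only one side of the tube, since it was similar before the move.

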